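Lock a sprung channel nut into the bench channel against its stop

ROBOT

A 6-joint arm with a two-finger parallel gripper is mounted at the origin on the work surface. World frame = base frame: x ahead of the robot, y to its left, z up, the work surface at z = 0. Lengths are in m, angles in rad, forces in N, time in s.
With the tool pointing down it reaches from about 0.35 to 0.975 m from the base axis. Payload 4.9 kg.
Tool frame: the origin (TCP) lies on the mounting face of the last link; the fingertips stand 173 mm ahead of it and the grasp point (between the pads) lies 155 mm ahead of it (tcp_to_grasp is the distance from the TCP to the grasp point, in m); z points along the fingers, y is the line along which they close (so a half turn about z gives the same grasp; the last joint's range is limited). The gripper opens to 85 mm and grips with 20 to 120 N. Pads are 22 mm wide; open, the fingers measure 114 mm over their backs; the gripper's body (76 mm by 85 mm) begins 54 mm behind the grasp point. The pads swing forward as they close: fully open they stand 13 mm farther back than shut.
Start: joints at [1.024, 0.053, 1.613, -0, 1.476, -0.119], TCP at [0.259, 0.569, 0.405] pointing down, gripper open.
Joint ranges: [-3.01, 3.01], [-1.01, 2.22], [0.06, 2.58], [-1.02, 4.17], [0.09, 2.62], [-3.14, 3.14]. Speed limits (rad/s): [2.57, 2.57, 3.14, 3.14, 3.14, 3.14].

INTERFACE

Orientations are given as a rotation vector (axis times angle).
In Python, from station import get_obs, get_image, calibration, finish_job, tcp_to_grasp gives the robot as it stands. The module is installed in compiled form; this text tells all that it offers.
- The arm moves only by the tool arm_command, never from a script. Its argument "plan" is a list that holds one entry, the list of rows, each a list of 6 numbers: the shift along the tool's x, y, z in cm, then the turn, a rotation vector about the tool's x, y, z in rad. A call has 1 to 12 rows; each row is the pose to reach, as a shift and turn from the pose commanded when the call began, along the tool's axes at that moment; what a row does not reach only later rows make up. A row lasts 1/12 s, in which the tool goes at most 41.7 mm and 7.16 degrees, less where a joint would pass 70% of its speed; a pose out of reach is approached as far as the arm can. A call with a gripper value outside its range is refused whole. "gripper" is the closure, from -1 (fully open) to 1 (shut), set as the call begins (left out, the last holds). The fingers move at their own pace and stop on an object; "force" is the grip in N (left out, the last holds). Time passes only in rows, so rows that repeat a pose let the fingers close. It gives the time, the measured TCP pose, the force, the opening and the grip force at its end, in the units of the state.
- get_obs(): the state, without advancing time (a new reading comes with each control period).
- get_image(name): name is "side" or "top" or "wrist"; returns (picture, depth): 400x640x3 uint8, blue, green, red; 400x640 float32, m along the optical axis (not along the pixel's ray), 0 where there is no reading.
- calibration(name): a dict with "fx", "fy", "cx", "cy" (pixels), "pose" (4x4, takes a point from camera to world coordinates). Camera axes: x right, y up, looking along -z (the intrinsics and any distortion apply to the point x, -y, -z); pixel columns grow to the right and rows downward; lengths in m; the calibration is good to about 2 mm. A picture is of the moment at which its call begins: read the wrist's pose just before it. calibration takes no time and is no camera call; for the wrist camera it gives the pose at the moment of the call.
- finish_job(): hands the job in; it is judged then, once.
The state is a dict: "t": time; "q": joint angles; "dq": joint speeds; "effort": joint torques, N m; "tool_pos": TCP position; "tool_rot": TCP orientation; "contact_force": force on the tool from outside, world axes, zero at the start; "wrist_torque": the same for the moment, N m; "opening": finger opening in m; "grip_force": force on a finger pad.
Only numpy, scipy, OpenCV 4.12 (cv2) and the standard library are available. Lean on these libraries where they do the work, as an engineer would, in place of code of your own. Each camera call takes 0.05 s, during which the arm holds its last target. There are 200 camera calls.

TASK

Take the channel nut (the stud with the flat black grip and the oblong grooved steel base) out of the rack and pass its base lengthwise through the slot of the steel channel, at a place clear of the stop block. Press it down against its spring, turn it a quarter turn clockwise (seen from above) so that its grooves catch under the channel's lips, then slide it along the channel to the stop until it has pushed the stop's sprung pin in by about 5 mm, and let go so that it stays caught there. Work gently: do not force the nut against the channel or drive the pin to the end of its travel, and leave the other things where they are.

Things in the scene. Friction and masses are not known exactly. Their poses are not given: they have to be found in the camera images.
- nut: Channel nut, 0.2 kg, upright in a hole of the rack, its base resting on top. Origin: centre of the base's underside; z up the stud, x along the base. Steel base 34 (x) by 20 (y) by 11.5 mm (z). Corners at +x-y and -x+y are cut away: in the channel it turns clockwise only, and meets the walls some 5 degrees past the quarter turn. Stud 12 mm diameter, nut and grip 77 mm high.
- nut_grip (a point): Centre of the nut's flat black grip, on the stud 64 mm above the nut's origin. Grip 36 mm along nut x, 14 mm along nut y, 26 mm high: pinch it across its 14 mm. Same axes as the nut.
- nut_groove (a point): Middle of the nut between its two grooves, at their floor's height, 9 mm above the nut's origin. The grooves run along nut y, centred 12.25 mm to either side (nut x), 5 mm wide, 2.5 mm deep, open upward.
- nut_foot (a point): Underside of the round 16 mm foot of the coil spring beneath the nut, 26 mm below the nut's origin when the spring is free (it hangs in the rack's hole). It can be pressed up 14 mm: about 9 N to start, 0.8 N more per mm, 20 N when solid.
- channel: Plain steel strut channel fixed on the bench, slot upward, 320 long, 41 wide, 41 mm high. Origin: centre of its underside; x along it, y across, z up. Inner floor z = 2.5 mm, inner walls y = +-18 mm. Lips leave a slot 22 mm wide; their edges (|y| = 11 to 13.5 mm) turn down to z = 33.5 mm. The part from x = -130 to 0 mm is always clear of the stop block.
- channel_slot (a point): Middle of the slot at the top of the lips, 41 mm above the channel's origin, same axes. Heights of the nut's origin below this point: 12.5 mm foot meets the floor; 19 mm or more it can turn under the lips; 26.5 mm spring solid; 16.5 mm caught, lip edges home in its grooves.
- pin (a joint): Travel (m) of the sprung pin of the stop block on the lips (45 mm wide, 19 mm high; place differs, not given). The pin points to channel -x, its brass face (18 by 8 mm, 2.5 to 10.5 mm above the lips) out at x = 23 to 106 mm, and meets the stud. 0 out, grows as pushed to channel +x, ends at 0.014. 2 N to start, 0.25 N more per mm; springs back; the caught nut holds it by friction.
- levelfoot: Levelling foot in the rack's other hole: round rubber base 34 mm wide, round black knob 30 mm wide, 64 mm high above the rack. Origin: underside of the base. Leave it.
- beaker: Steel beaker, 76 mm wide, 90 mm high, on the bench, not part of the job; origin at its underside.
- jar: Amber glass jar, 68 mm wide, 100 mm high, not part of the job; origin at its underside.
- mould: Brass ring mould, 64 mm wide, 22 mm high, not part of the job; origin at its underside.
- wrench: Steel wrench lying on the bench, not part of the job; origin at its underside.
- tin: Steel tin, 90 mm wide, 50 mm high, not part of the job; origin at its underside.
- dish: White dish, 100 mm wide, 18 mm high, not part of the job; origin at its underside.
- spatula: Spatula lying on the bench, not part of the job; origin at its underside.
There are look-alikes about, which are no part of the job. Leave any green or yellow look-alike of the nut alone.

How it is judged:
By the outcome, as a careful person would: the job done as asked, in the order asked, and still so for the second after the job is handed in, with the robot touching nothing.
It also fails if it takes over 72 s, if anything falls off the work surface, if the arm or the gripper's body presses on something with over 40 N, if the wrist force passes 120 N, or if a joint passes its speed limit or range.

## Working session

There is one attempt and no reset: what is moved stays moved. The work goes in short steps, Python scripts to look and compute and a tool call to move; the robot and the scene stay as the last step left them, time stands still between calls to the robot, and variables do not carry over. Pictures are saved under pics/ and viewed, at most 10 in all, crops included, and the job is handed in when it is done.

Besides the shell and the picture viewer there is one more tool, called after "Request:" as name(argument=value, ...) on one line, values as JSON. arm_command: Moves the arm, as the interface text tells. Its arguments: {"type":"object","properties":{"plan":{"type":"array"},"gripper":{"type":"number"},"force":{"type":"number"}},"required":["plan"]}

```bash
mkdir -p pics; cat > h.py <<'E'
import numpy as np, cv2
from station import *
def pts(name,depth):
    c=calibration(name); v,u=np.mgrid[0:400,0:640]
    z=depth; P=np.stack([(u-c['cx'])/c['fx']*z,-(v-c['cy'])/c['fy']*z,-z,np.ones_like(z)],-1)
    return (P@np.array(c['pose']).T)[...,:3]
def ray(name,u,v,h,c=None):
    c=c or calibration(name); T=np.array(c['pose'])
    d=T[:3,:3]@np.array([(u-c['cx'])/c['fx'],-(v-c['cy'])/c['fy'],-1]); o=T[:3,3]
    return o+d*(h-o[2])/d[2]
E
python3 - <<'E'
from h import *
o=get_obs();print(o['t'],o['tool_pos'],o['tool_rot'],tcp_to_grasp)
for n in ['top','side']:
    im,d=get_image(n);cv2.imwrite(f'pics/{n}0.png',im);np.save(n+'0.npy',d);c=calibration(n);print(n,c)
E
```

```text
0.0 [0.25915758 0.56844422 0.40346524] [-6.66722261e-01 -3.06934889e+00  3.02629891e-03] 0.1547
top {'fx': 446.7039340766301, 'fy': 446.7039340766301, 'cx': 327.8925648109382, 'cy': 200.19496688577837, 'pose': array([[-0.0192098 ,  0.99217882, -0.12333766,  0.42887367],
       [-0.99978431, -0.02003643, -0.00546525, -0.02302847],
       [-0.00789375,  0.12320607,  0.99234971,  1.18113526],
       [ 0.        ,  0.        ,  0.        ,  1.        ]])}
side {'fx': 474.2010111808841, 'fy': 474.2010111808841, 'cx': 313.5072285710165, 'cy': 193.59691387776397, 'pose': array([[ 0.79042646,  0.39543081, -0.46782528, -0.01560247],
       [-0.612438  ,  0.52520408, -0.59083024, -0.77038461],
       [ 0.01207126,  0.75352183,  0.65731205,  0.92576115],
       [ 0.        ,  0.        ,  0.        ,  1.        ]])}
```

View pics/top0.png

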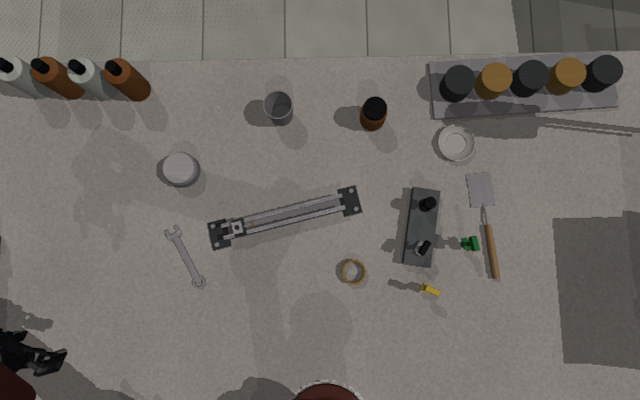

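View pics/side0.png

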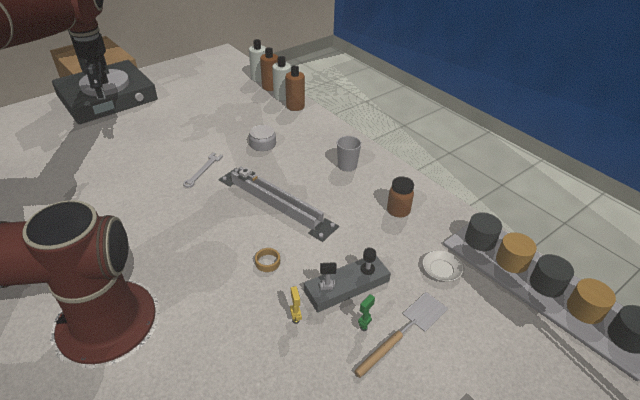

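The top view shows the rack at (420,227), with the channel nut at (422,247) and the levelling foot (round knob) at (428,203). The look-alikes are green (470,243) and yellow (430,290). The nut fits because it has a flat black grip and a steel base in the rack. The channel runs from (215,235) to (355,202), with the stop block at (237,228) and its pin facing image right. I'll confirm both in one enlarged crop and measure them.

```bash
python3 - <<'E'
from h import *
t=cv2.imread('pics/top0.png');s=cv2.imread('pics/side0.png')
r=lambda im,x,y,w,h:cv2.resize(im[y:y+h,x:x+w],(400,300),interpolation=cv2.INTER_CUBIC)
cv2.imwrite('pics/crop1.png',np.vstack([np.hstack([r(t,390,180,80,60+30)[:300],r(t,200,195,80,60)]),np.hstack([r(s,300,240,100,75),r(s,215,155,80,60)])]))
d=np.load('top0.npy');P=pts('top',d)
# channel: points in height 30..48mm in region
def fit(x0,x1,y0,y1,z0,z1):
    Q=P[y0:y1,x0:x1];m=(Q[...,2]>z0)&(Q[...,2]<z1)
    rr=cv2.minAreaRect(Q[m][:,:2].astype(np.float32)*1000);return m.sum(),rr,cv2.boxPoints(rr).round(1).tolist(),np.median(Q[m][:,2])
print('chan',fit(205,370,180,255,.034,.05))
print('stop',fit(215,260,210,245,.052,.07))
print('rack',fit(395,445,180,270,.015,.06))
print('nutgrip',fit(405,440,232,262,.085,.2)); print('foot',fit(405,440,190,215,.085,.2))
print(P[236:258:2,412:434:2,2].round(3))
E
```

```text
chan (np.int64(1002), ((532.013916015625, 101.0626220703125), (45.04506301879883, 319.4350891113281), 13.747875213623047), [[472.20001220703125, 250.89999389648438], [548.0999755859375, -59.400001525878906], [591.7999877929688, -48.70000076293945], [515.9000244140625, 261.6000061035156]], np.float64(0.04264727308156846))
stop (np.int64(133), ((506.7375183105469, 201.25048828125), (30.236852645874023, 52.105045318603516), 11.809017181396484), [[486.6000061035156, 223.6999969482422], [497.29998779296875, 172.6999969482422], [526.9000244140625, 178.8000030517578], [516.2000122070312, 229.8000030517578]], np.float64(0.05821486669134601))
rack (np.int64(1954), ((498.8320007324219, -254.939208984375), (71.63762664794922, 200.53721618652344), 79.94917297363281), [[393.8999938964844, -272.70001220703125], [591.2999877929688, -307.70001220703125], [603.7999877929688, -237.1999969482422], [406.3999938964844, -202.1999969482422]], np.float64(0.03368342708778482))
nutgrip (np.int64(114), ((443.60992431640625, -244.75978088378906), (14.25783634185791, 35.234901428222656), 54.38985061645508), [[42
[... 579 characters left out ...]
37 0.033]
 [0.035 0.032 0.035 0.034 0.034 0.032 0.029 0.036 0.032 0.032 0.037]
 [0.034 0.031 0.028 0.033 0.034 0.034 0.032 0.108 0.034 0.037 0.035]
 [0.033 0.032 0.036 0.04  0.044 0.047 0.103 0.107 0.108 0.033 0.031]
 [0.036 0.032 0.034 0.045 0.041 0.093 0.112 0.111 0.112 0.108 0.035]
 [0.03  0.034 0.042 0.046 0.072 0.109 0.113 0.111 0.111 0.031 0.034]
 [0.034 0.035 0.05  0.059 0.103 0.108 0.108 0.113 0.031 0.03  0.03 ]
 [0.033 0.04  0.047 0.087 0.111 0.112 0.114 0.11  0.036 0.035 0.031]
 [0.034 0.032 0.046 0.1   0.11  0.109 0.11  0.034 0.035 0.034 0.009]
 [0.032 0.038 0.039 0.043 0.101 0.109 0.035 0.031 0.034 0.039 0.001]
 [0.033 0.035 0.031 0.034 0.034 0.035 0.033 0.035 0.034 0.037 0.005]]
```

View pics/crop1.png

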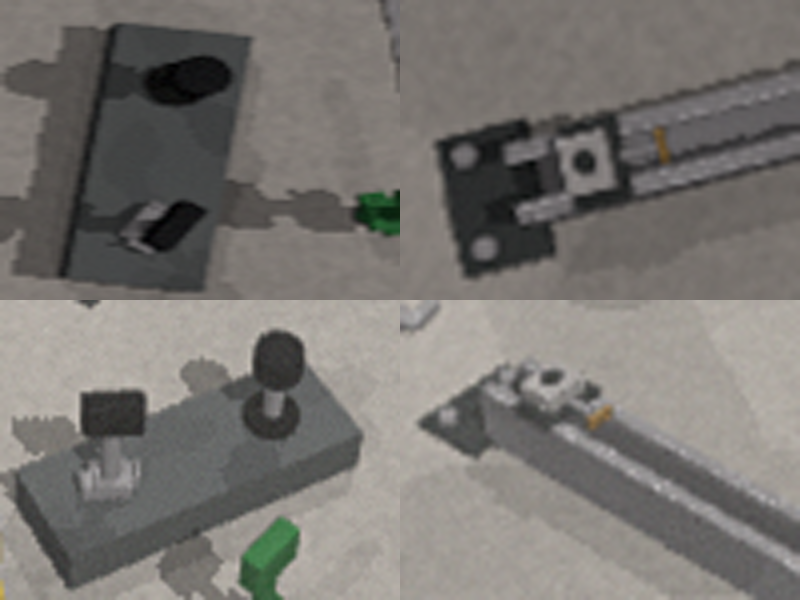

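The crop confirms it: the nut has a flat rectangular black grip on a grooved steel base, and its neighbour has a round knob. The brass pin face shows at about (252,224) in the top view. The nut's grip axis is about -35.6° and channel +x about 103.75°. Next I'll hover over the nut.

```bash
cat >> h.py <<'E'
from scipy.spatial.transform import Rotation as Ro
def go(p,yaw):
    "row (cm, rotvec) to bring TCP to p, tool straight down, closing line (tool y) at yaw deg"
    o=get_obs();R=Ro.from_rotvec(o['tool_rot'])
    a=np.radians(yaw);y=np.array([np.cos(a),np.sin(a),0]);z=np.array([0,0,-1.]);x=np.cross(y,z)
    T=Ro.from_matrix(np.stack([x,y,z],1))
    print('row',(R.inv().apply(np.array(p)-o['tool_pos'])*100).round(2),(R.inv()*T).as_rotvec().round(3),'q',np.round(o['q'],2),'t',o['t'],'F',np.round(o['contact_force'],1))
E
python3 -c "
from h import *
go([.4436,-.2448,.36],54.4)"
```

```text
row [-50.52 -66.34   4.47] [-0.002  0.     0.194] q [ 1.02  0.05  1.61 -0.    1.48 -0.12] t 0.1 F [ 0.5  0.7 -0. ]
```

Request:
arm_command(plan=[[[-50.5,-66.3,4.5,0,0,0.194],[-50.5,-66.3,4.5,0,0,0.194],[-50.5,-66.3,4.5,0,0,0.194],[-50.5,-66.3,4.5,0,0,0.194],[-50.5,-66.3,4.5,0,0,0.194],[-50.5,-66.3,4.5,0,0,0.194],[-50.5,-66.3,4.5,0,0,0.194],[-50.5,-66.3,4.5,0,0,0.194],[-50.5,-66.3,4.5,0,0,0.194],[-50.5,-66.3,4.5,0,0,0.194],[-50.5,-66.3,4.5,0,0,0.194],[-50.5,-66.3,4.5,0,0,0.194]]], gripper=0)

```text
t: 1.1
tool_pos: [0.3693, 0.0799, 0.3774]
tool_rot: [0.96, 2.991, 0.0]
contact_force: [1.3, 0.4, 0.7]
opening: 0.0426
grip_force: 0.0
```

```bash
python3 -c "
from h import *
go([.4436,-.2448,.36],54.4)"
```

```text
row [-24.94 -22.08   1.74] [0.    0.001 0.   ] q [ 0.02 -0.59  2.18  0.    1.55 -0.93] t 1.1 F [1.3 0.4 0.7]
```

Request:
arm_command(plan=[[[-24.9,-22.1,1.7,0,0,0],[-24.9,-22.1,1.7,0,0,0],[-24.9,-22.1,1.7,0,0,0],[-24.9,-22.1,1.7,0,0,0],[-24.9,-22.1,1.7,0,0,0],[-24.9,-22.1,1.7,0,0,0],[-24.9,-22.1,1.7,0,0,0],[-24.9,-22.1,1.7,0,0,0],[-24.9,-22.1,1.7,0,0,0],[-24.9,-22.1,1.7,0,0,0],[-24.9,-22.1,1.7,0,0,0],[-24.9,-22.1,1.7,0,0,0]]])

```text
t: 2.1
tool_pos: [0.4432, -0.2419, 0.3605]
tool_rot: [-0.959, -2.991, -0.001]
contact_force: [-0.1, -0.3, -0.6]
opening: 0.0426
grip_force: 0.0
```

```bash
python3 - <<'E'
from h import *
go([.4436,-.2448,.36],54.4)
c=calibration('wrist');im,d=get_image('wrist');cv2.imwrite('pics/w1.png',im);np.save('w1.npy',d)
print(c)
P=pts('wrist',d);m=(P[...,2]>.1)&(P[...,2]<.118)&(np.hypot(P[...,0]-.444,P[...,1]+.245)<.035)
r=cv2.minAreaRect(P[m][:,:2].astype(np.float32)*1000);print(m.sum(),r,cv2.boxPoints(r).round(1).tolist(),np.median(P[m][:,2]))
E
```

```text
row [-0.2  -0.22  0.05] [ 0.    -0.001  0.001] q [-0.65 -0.21  1.93  0.    1.42 -1.6 ] t 2.1 F [-0.1 -0.3 -0.6]
{'fx': 329.25903839362076, 'fy': 329.25903839362076, 'cx': 318.5647791231687, 'cy': 203.802698540028, 'pose': array([[ 5.82584715e-01, -7.79654263e-01, -2.29639456e-01,
         3.85296715e-01],
       [ 8.12769538e-01,  5.59144139e-01,  1.63595568e-01,
        -1.99667081e-01],
       [ 8.53574121e-04, -2.81952232e-01,  9.59428064e-01,
         3.29657657e-01],
       [ 0.00000000e+00,  0.00000000e+00,  0.00000000e+00,
         1.00000000e+00]])}
974 ((442.24615478515625, -244.51405334472656), (13.66044807434082, 36.38859176635742), 54.42604446411133) [[423.5, -239.5], [453.1000061035156, -260.70001220703125], [461.0, -249.5], [431.3999938964844, -228.39999389648438]] 0.10889832110938578
```

View pics/w1.png

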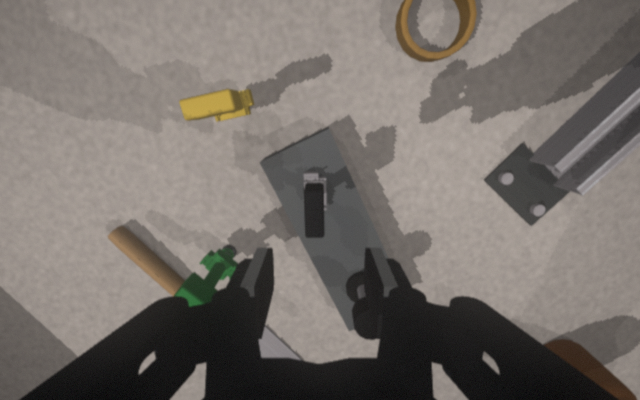

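The wrist view shows the nut's grip at (314,207), lined up between the fingers. Green at (210,280) and yellow at (215,105) are clear of them. Now I'll descend and grip.

```bash
python3 -c "
from h import *
go([.4425,-.2446,.253],54.4)"
```

```text
row [-0.1  -0.28 10.78] [0.    0.    0.001] q [-0.65 -0.21  1.93  0.    1.42 -1.6 ] t 2.15 F [ 0.2 -0.   1.1]
```

Request:
arm_command(plan=[[[-0.1,-0.3,3,0,0,0],[-0.1,-0.3,6,0,0,0],[-0.1,-0.3,8,0,0,0],[-0.1,-0.3,9.5,0,0,0],[-0.1,-0.3,10.5,0,0,0],[-0.1,-0.3,10.8,0,0,0],[-0.1,-0.3,10.8,0,0,0]]])

```text
t: 2.73
tool_pos: [0.4425, -0.2452, 0.2525]
tool_rot: [-0.959, -2.991, -0.0]
contact_force: [0.2, 0.2, 0.1]
opening: 0.0427
grip_force: 0.0
```

Request:
arm_command(plan=[[[0,0,0,0,0,0],[0,0,0,0,0,0],[0,0,0,0,0,0],[0,0,0,0,0,0],[0,0,0,0,0,0],[0,0,0,0,0,0],[0,0,0,0,0,0],[0,0,0,0,0,0]]], gripper=1, force=50)

```text
t: 3.4
tool_pos: [0.4432, -0.2464, 0.2544]
tool_rot: [0.96, 2.988, -0.001]
contact_force: [0.7, -0.0, 6.3]
opening: 0.0132
grip_force: 50.3
```

```bash
python3 - <<'E'
from h import *
go([.4425,-.2446,.41],54.4)
c=calibration('wrist');im,d=get_image('wrist');cv2.imwrite('pics/w2.png',im);np.save('w2.npy',d)
o=get_obs();P=pts('wrist',d);Q=Ro.from_rotvec(o['tool_rot']).inv().apply((P-o['tool_pos']).reshape(-1,3)).reshape(P.shape)*1000
np.save('Q2.npy',Q)
m=(Q[...,2]>130)&(Q[...,2]<175)&(abs(Q[...,1])<12)&(abs(Q[...,0])<35)
v,u=np.where(m);print(m.sum(),u.min(),u.max(),v.min(),v.max(),o['tool_pos'])
for r in range(v.min(),v.max()+1,6):
    k=v==r
    if k.any(): print(r,u[k].min(),u[k].max(),Q[r,u[k][len(u[k])//2]].round(1))
E
```

```text
row [  0.11   0.11 -15.56] [ 0.     0.003 -0.001] q [-0.65 -0.09  2.01  0.    1.21 -1.6 ] t 3.4 F [ 0.7 -0.   6.3]
5184 283 351 228 334 [ 0.44317223 -0.24637997  0.25446034]
228 306 332 [ 19.7   0.9 169.2]
234 303 334 [ 19.9   0.8 161.5]
240 302 335 [ 19.6   0.4 155.7]
246 291 343 [ 20.1   0.  148.5]
252 290 344 [1.870e+01 1.000e-01 1.461e+02]
258 289 345 [1.67e+01 1.00e-01 1.45e+02]
264 287 346 [ 13.7   0.  146. ]
270 287 347 [ 11.3   0.  145.7]
276 285 348 [  8.6   0.  145.9]
282 284 350 [  6.6   0.  144.8]
288 283 351 [  3.6   0.4 145.4]
294 294 343 [  0.5   0.8 146.2]
300 294 343 [ -1.4   0.8 144.9]
306 295 342 [ -4.6   0.8 145.5]
312 296 342 [ -6.7   0.8 144.7]
318 296 341 [-10.    0.8 145.4]
324 296 341 [-12.7   0.8 145.2]
330 296 341 [ -9.2   7.2 136.8]
```

View pics/w2.png

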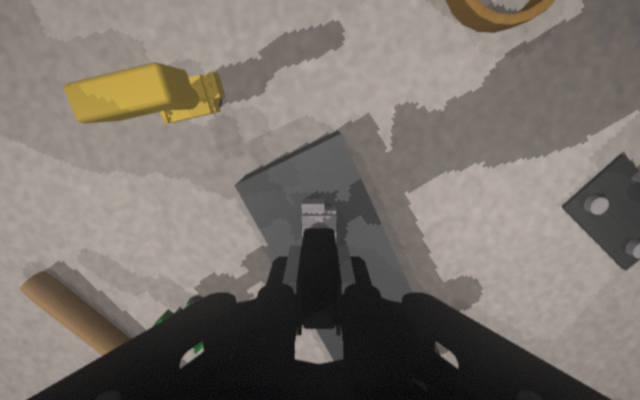

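The grip top sits 145 mm ahead of the TCP and is held centred, so the nut's origin is about 222 mm ahead, at tool x of about +1.9 mm. Lifting now.

Request:
arm_command(plan=[[[0,0,-0.5,0,0,0],[0,0,-2,0,0,0],[0,0,-4,0,0,0],[0,0,-6,0,0,0],[0,0,-8,0,0,0],[0,0,-10,0,0,0],[0,0,-10,0,0,0]]])

```text
t: 4.03
tool_pos: [0.4432, -0.2465, 0.357]
tool_rot: [0.959, 2.985, -0.004]
contact_force: [1.2, 0.7, -1.2]
opening: 0.0134
grip_force: 49.4
```

```bash
python3 -c "
from h import *
go([.549,.033,.352],13.75);o=get_obs();print(o['opening'],o['grip_force'],o['tool_pos'])"
```

```text
row [ 7.69 28.89  0.44] [0.002 0.007 0.709] q [-0.65 -0.2   1.93 -0.    1.4  -1.6 ] t 4.0333 F [ 1.2  0.7 -1.2]
0.013408992706489388 49.39403772354126 [ 0.44319886 -0.24654584  0.35704206]
```

Request:
arm_command(plan=[[[7.7,28.9,0.4,0,0,0.709],[7.7,28.9,0.4,0,0,0.709],[7.7,28.9,0.4,0,0,0.709],[7.7,28.9,0.4,0,0,0.709],[7.7,28.9,0.4,0,0,0.709],[7.7,28.9,0.4,0,0,0.709],[7.7,28.9,0.4,0,0,0.709],[7.7,28.9,0.4,0,0,0.709],[7.7,28.9,0.4,0,0,0.709],[7.7,28.9,0.4,0,0,0.709],[7.7,28.9,0.4,0,0,0.709],[7.7,28.9,0.4,0,0,0.709]]])

```text
t: 5.03
tool_pos: [0.5478, 0.033, 0.3477]
tool_rot: [-1.94, -2.469, 0.002]
contact_force: [0.9, 1.1, -2.5]
opening: 0.0132
grip_force: 49.7
```

```bash
python3 - <<'E'
from h import *
go([.549,.033,.352],13.75)
im,d=get_image('wrist');cv2.imwrite('pics/w3.png',im);np.save('w3.npy',d)
o=get_obs();P=pts('wrist',d);Q=Ro.from_rotvec(o['tool_rot']).inv().apply((P-o['tool_pos']).reshape(-1,3)).reshape(P.shape)*1000
np.save('Q3.npy',Q);np.save('P3.npy',P)
m=(P[...,2]>.036)&(P[...,2]<.047)
a=P[m][:,:2].astype(np.float32)*1000
print(m.sum(),cv2.minAreaRect(a),np.median(P[m][:,2]))
q=Q[m]; 
for x in range(0,260,20):
    k=(q[:,0]>x)&(q[:,0]<x+20)&(abs(q[:,1])<40)
    if k.sum()>50: 
        y=np.sort(q[k,1]); g=np.diff(y); i=g[len(g)//10:-len(g)//10].argmax()+len(g)//10
        print(x,k.sum(),np.percentile(y,[1,99]).round(1),y[i].round(1),y[i+1].round(1))
E
```

```text
row [-0.03  0.12 -0.43] [-0.002 -0.    -0.001] q [-0.08 -0.09  1.85 -0.    1.38 -0.31] t 5.0333 F [ 0.9  1.1 -2.5]
6120 ((656.6280517578125, 109.69908142089844), (291.1461181640625, 196.8245086669922), 13.217733383178711) 0.041130915727535494
0 514 [-21.4  19.1] -11.9 10.4
20 543 [-20.9  19.5] -11.8 10.2
40 576 [-21.1  19.3] -12.0 10.2
60 623 [-20.8  19.7] -11.7 10.6
80 657 [-20.5  19.9] -11.4 10.5
100 706 [-20.6  20.1] -11.1 11.0
120 752 [-20.1  20.1] -11.0 10.9
140 338 [-20.5  20.4] -10.9 11.0
```

View pics/w3.png

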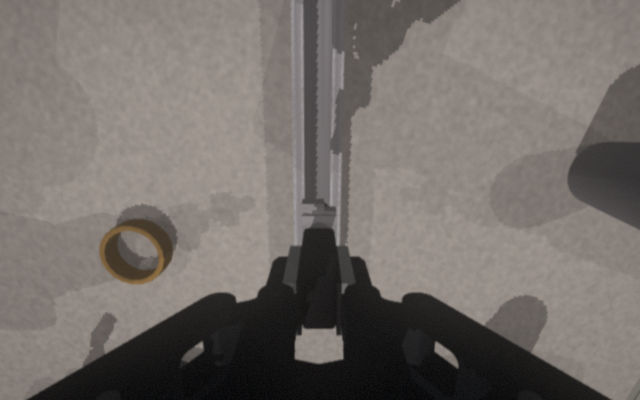

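The wrist view looks along the slot (columns 303-334), and the nut's base at (319,210) already lies nearly lengthwise over it. Next I'll measure the base in the same frame as the slot.

```bash
python3 - <<'E'
from h import *
Q=np.load('Q3.npy')
for z0,z1 in [(140,150),(150,170),(172,205),(205,226)]:
    m=(Q[...,2]>z0)&(Q[...,2]<z1)&(abs(Q[...,1])<11.5)&(abs(Q[...,0]-5)<30)
    v,u=np.where(m)
    if m.sum(): print(z0,m.sum(),'u',u.min(),u.max(),'v',v.min(),v.max(),np.percentile(Q[m],[2,50,98],axis=0).round(1).tolist())
for r in range(196,232,3):
    k=(Q[r,:,2]<230)&(abs(Q[r,:,1])<30); u=np.where(k)[0]
    if len(u): print(r,u.min(),u.max(),Q[r,u.min()].round(1),Q[r,u[len(u)//2]].round(1),Q[r,u.max()].round(1))
E
```

```text
140 3191 u 287 348 v 244 328 [[-13.8, -9.6, 141.2], [6.8, 0.3, 145.7], [20.3, 9.4, 148.9]]
150 931 u 289 346 v 228 266 [[11.2, -11.1, 150.4], [19.9, -0.2, 158.5], [20.7, 11.1, 169.2]]
172 21 u 313 324 v 225 227 [[7.6, -2.4, 201.7], [8.3, 0.2, 203.9], [8.7, 3.3, 204.9]]
205 934 u 301 335 v 198 239 [[3.1, -9.1, 207.0], [12.4, -0.4, 211.7], [19.7, 10.1, 222.4]]
196 417 495 [72.1  0.4 30.9] [72.1  0.4 30.9] [72.1  0.4 30.9]
199 71 323 [72.1  0.4 30.9] [ 19.5  -3.4 220.2] [ 19.4   3.2 220.7]
202 173 323 [72.1  0.4 30.9] [ 19.6  -3.2 213.5] [ 19.5   3.1 213.8]
205 187 323 [72.1  0.4 30.9] [ 18.4  -3.2 211.2] [ 18.4   3.1 211.4]
208 302 621 [ 16.2  -9.  212.7] [ 15.8   0.8 214. ] [72.1  0.4 30.9]
211 172 481 [72.1  0.4 30.9] [ 13.9   0.8 214.2] [72.1  0.4 30.9]
214 169 335 [72.1  0.4 30.9] [1.21e+01 2.00e-01 2.14e+02] [ 12.1  10.1 214. ]
217 238 489 [72.1  0.4 30.9] [ 11.2   0.8 211.3] [72.1  0.4 30.9]
220 101 335 [72.1  0.4 30.9] [9.000e+00 2.000e-01 2.123e+02] [  9.3  10.  211.2]
223 283 335 [72.1  0.4 30.9] [8.600e+00 2.000e-01 2.083e+02] [  7.9  10.  210.1]
226 50 489 [72.1  0.4 30.9] [  8.4   1.3 203.8] [72.1  0.4 30.9]
229 45 413 [72.1  0.4 30.9] [ 20.4   0.2 167.4] [72.1  0.4 30.9]
```

Request:
arm_command(plan=[[[0,-0.12,0,0,0,0.006],[0,-0.12,2,0,0,0.006],[0,-0.12,4,0,0,0.006],[0,-0.12,5.5,0,0,0.006],[0,-0.12,6.5,0,0,0.006],[0,-0.12,7.0,0,0,0.006],[0,-0.12,7.0,0,0,0.006],[0,-0.12,7.0,0,0,0.006]]])

```text
t: 5.75
tool_pos: [0.5473, 0.0332, 0.2793]
tool_rot: [1.947, 2.465, 0.001]
contact_force: [0.6, 0.0, -1.6]
opening: 0.0134
grip_force: 49.7
```

```bash
cat > look.py <<'E'
from h import *
import sys
im,d=get_image('wrist');cv2.imwrite(f'pics/{sys.argv[1]}.png',im)
o=get_obs();P=pts('wrist',d);Q=Ro.from_rotvec(o['tool_rot']).inv().apply((P-o['tool_pos']).reshape(-1,3)).reshape(P.shape)*1000
np.save('Q.npy',Q);np.save('P.npy',P)
m=(P[...,2]>.036)&(P[...,2]<.047);q=Q[m]
for x in range(0,260,20):
    k=(q[:,0]>x)&(q[:,0]<x+20)&(abs(q[:,1])<40)
    if k.sum()>50:
        y=np.sort(q[k,1]); g=np.diff(y); i=g[len(g)//10:-len(g)//10].argmax()+len(g)//10
        print(x,k.sum(),np.percentile(y,[1,99]).round(1),y[i].round(1),y[i+1].round(1),'z',np.median(q[k,2]).round(1))
for z0,z1 in [(140,150),(150,170),(205,226)]:
    m=(Q[...,2]>z0)&(Q[...,2]<z1)&(abs(Q[...,1])<11.5)&(abs(Q[...,0]-5)<30)
    if m.sum(): print(z0,m.sum(),np.percentile(Q[m],[1,50,99],axis=0).round(1).tolist())
print(o['t'],o['tool_pos'],o['contact_force'],np.degrees(np.arctan2(*Ro.from_rotvec(o['tool_rot']).as_matrix()[[1,0],[1,1]])))
E
python3 look.py w4
```

```text
0 812 [-21.7  18.7] -12.3 9.5 z 238.6
20 924 [-21.7  18.9] -12.4 9.7 z 238.5
40 1028 [-21.7  19. ] -12.3 9.6 z 238.6
60 1076 [-21.6  19. ] -12.2 9.6 z 238.4
80 1215 [-21.5  19.1] -12.1 9.7 z 238.5
100 1303 [-21.6  19. ] -12.1 9.7 z 238.5
120 668 [-21.4  19. ] -12.1 9.8 z 238.5
140 3207 [[-14.5, -10.5, 140.7], [6.8, 0.2, 145.8], [20.4, 10.5, 149.5]]
150 925 [[11.1, -11.4, 150.2], [19.9, -0.2, 158.6], [20.8, 11.2, 169.4]]
205 937 [[0.5, -9.2, 206.2], [12.3, -0.4, 211.8], [19.7, 10.1, 222.8]]
5.8 [0.5475431  0.03332727 0.27991855] [-0.55515139  0.06964878 -1.51268872] 13.387516331060212
```

View pics/w4.png

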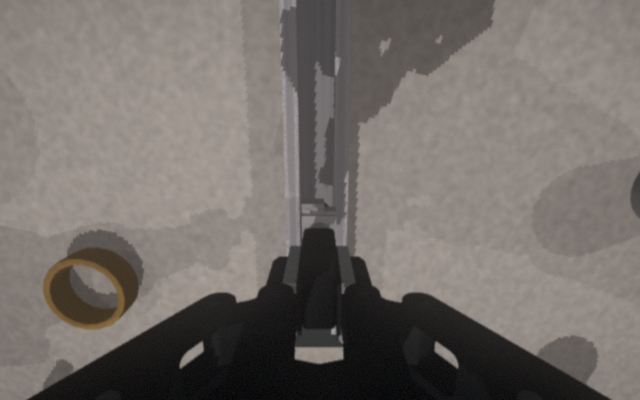

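```bash
python3 - <<'E'
from h import *
Q=np.load('Q.npy')
for r in range(198,242,2):
    k=(Q[r,:,2]<226)&(Q[r,:,2]>140)&(abs(Q[r,:,1])<13)&(np.arange(640)>280)&(np.arange(640)<360); u=np.where(k)[0]
    if len(u): print(r,u.min(),u.max(),Q[r,u.min()].round(1),Q[r,u[len(u)//2]].round(1),Q[r,u.max()].round(1))
im=cv2.imread('pics/w4.png');cv2.imwrite('pics/c4.png',cv2.resize(im[180:260,270:370],(750,600),interpolation=cv2.INTER_CUBIC))
E
```

```text
198 302 323 [ 19.6  -9.4 222.1] [ 19.8  -2.8 221.2] [ 19.5   3.2 222.5]
200 302 323 [ 19.5  -9.2 217.9] [ 19.3  -2.8 218.7] [ 19.7   3.1 217.2]
202 302 323 [ 19.6  -9.  213.2] [ 19.1  -2.7 215.1] [ 19.5   3.1 213.5]
204 301 323 [ 18.9  -9.5 211.5] [ 18.6  -3.3 212.5] [ 19.    3.1 211.1]
206 302 335 [ 17.9  -8.9 211.1] [ 17.6   0.8 211.9] [ 14.3  10.5 223. ]
208 302 335 [ 16.   -9.1 213.4] [ 15.7   0.8 214.3] [ 14.4  10.3 218.3]
210 302 335 [ 14.4  -9.2 214.5] [1.440e+01 2.000e-01 2.145e+02] [ 14.4  10.1 214.4]
212 302 335 [ 13.6  -9.1 213.2] [ 13.5   0.8 213.4] [ 13.5  10.1 213.5]
214 302 335 [ 11.8  -9.2 215.1] [ 12.2   0.8 213.6] [ 12.5  10.1 212.7]
216 302 335 [ 11.6  -9.1 211.9] [ 11.9   0.8 210.8] [ 11.7  10.  211.3]
218 302 335 [ 10.7  -9.  210.8] [ 10.6   0.8 211.1] [ 10.4  10.  211.7]
220 302 335 [  9.   -9.1 212.2] [  9.5   0.8 210.8] [  9.1  10.1 211.9]
222 302 335 [  8.4  -9.1 210.6] [  8.8   0.8 209.4] [  8.3  10.  210.6]
224 302 335 [  6.7  -9.1 211.7] [  8.2   0.8 207.7] [  6.9  10.1 211.3]
226 302 335 [  5.9  -9.1 210.6] [  8.6   0.7 203.2] [  5.4  10.1 211.8]
228 302 335 [  4.7  -9.1 210.5] [ 20.4   0.7 168.7] [  4.5  10.1 210.9]
230 302 335 [  3.1  -9.2 211.6] [ 20.3   0.7 166.3] [  3.5  10.1 210.3]
232 302 335 [  2.1  -9.2 210.7] [ 20.6   0.7 163.3] [  2.1  10.1 210.8]
234 302 335 [  1.1  -9.2 210.3] [ 20.1   0.7 162.1] [  0.5  10.2 211.5]
236 302 335 [ -0.7  -9.2 211.4] [ 20.2   0.7 159.5] [ -0.4  10.1 210.7]
238 302 335 [ -1.9  -9.3 211.4] [ 21.    0.6 155.4] [ -2.   10.2 211.5]
240 302 335 [ 18.4  -6.5 159.7] [ 20.2   0.6 155.3] [ -3.5  10.2 212.1]
```

View pics/c4.png

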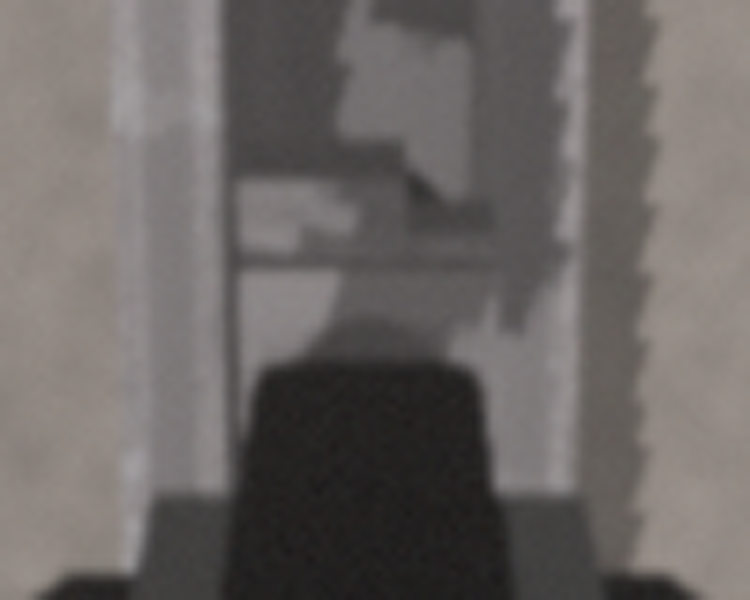

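```bash
python3 - <<'E'
s=open('look.py').read()
s=s.replace("im,d=get_image","o=get_obs();im,d=get_image").replace("\no=get_obs();P=pts('wrist',d)","\nP=pts('wrist',d)")
open('look.py','w').write(s)
h=open('h.py').read().replace("def pts(name,depth):\n    c=calibration(name);","def pts(name,depth,c=None):\n    c=c or calibration(name);")
open('h.py','w').write(h)
s=s.replace("o=get_obs();im,d","o=get_obs();c=calibration('wrist');im,d").replace("pts('wrist',d)","pts('wrist',d,c)")
open('look.py','w').write(s)
E
python3 look.py w5; python3 look.py w6
```

```text
0 788 [-22.3  18.4] -12.8 9.3 z 239.0
20 927 [-22.2  18.3] -12.8 9.1 z 239.1
40 1006 [-22.1  18.5] -12.7 9.1 z 239.1
60 1085 [-22.1  18.5] -12.7 9.2 z 239.1
80 1196 [-22.   18.6] -12.7 9.2 z 239.1
100 1293 [-22.   18.6] -12.6 9.4 z 239.0
120 675 [-22.   18.5] -12.5 9.3 z 239.1
140 3186 [[-14.6, -10.4, 140.7], [6.7, 0.2, 145.8], [20.4, 10.4, 149.4]]
150 928 [[11.0, -11.3, 150.1], [19.9, -0.2, 158.6], [20.7, 11.3, 169.5]]
205 939 [[0.3, -9.2, 205.6], [12.3, -0.4, 211.7], [19.7, 10.2, 222.6]]
5.8 [0.5475431  0.03332727 0.27991855] [-0.55515139  0.06964878 -1.51268872] 13.387516331060212
0 796 [-22.4  18.1] -13.0 8.8 z 239.4
20 919 [-22.4  18.3] -13.1 9.1 z 239.3
40 1011 [-22.4  18.3] -13.0 8.9 z 239.3
60 1073 [-22.3  18.4] -13.0 8.9 z 239.3
80 1183 [-22.2  18.4] -12.8 9.0 z 239.3
100 1304 [-22.2  18.4] -12.8 9.0 z 239.3
120 672 [-22.2  18.4] -12.8 9.2 z 239.3
140 3209 [[-14.3, -10.5, 140.8], [6.9, 0.2, 145.8], [20.5, 10.5, 149.5]]
150 913 [[11.1, -11.3, 150.2], [20.0, 0.2, 158.7], [20.8, 11.2, 169.4]]
205 937 [[0.2, -9.2, 206.3], [12.4, -0.4, 211.8], [19.8, 10.1, 222.8]]
5.85 [0.54763913 0.03338761 0.2801881 ] [ 0.40760144  0.28555408 -0.9308342 ] 13.395479691660496
```

Request:
arm_command(plan=[[[0,-0.25,0,0,0,0.002],[0,-0.25,0,0,0,0.002],[0,-0.25,0,0,0,0.002],[0,-0.25,0,0,0,0.002],[0,-0.25,0,0,0,0.002],[0,-0.25,0,0,0,0.002],[0,-0.25,0,0,0,0.002],[0,-0.25,0,0,0,0.002]]])

```text
t: 6.57
tool_pos: [0.5447, 0.0329, 0.2787]
tool_rot: [-1.949, -2.464, 0.0]
contact_force: [0.4, 0.3, -1.0]
opening: 0.0135
grip_force: 49.7
```

```bash
python3 look.py w7|grep -v '^140\|^150'; python3 look.py w8|tail -1
```

```text
0 818 [-19.   21.8] -9.5 12.5 z 237.9
20 937 [-19.   21.7] -9.5 12.3 z 237.9
40 1012 [-18.9  21.7] -9.5 12.4 z 237.9
60 1107 [-18.9  21.8] -9.5 12.4 z 237.9
80 1198 [-18.8  21.7] -9.5 12.4 z 237.9
100 1319 [-18.9  21.8] -9.5 12.4 z 238.0
120 641 [-18.7  21.6] -9.6 12.4 z 237.8
205 936 [[0.5, -9.2, 206.2], [12.4, -0.4, 211.8], [19.8, 10.1, 222.7]]
6.5667 [0.54466288 0.03294822 0.27871289] [ 0.36956045  0.34224384 -1.00505732] 13.29173002949866
6.6167 [0.54465491 0.03298731 0.27868284] [ 0.13956141  0.29975064 -0.09675895] 13.296342897845863
```

Request:
arm_command(plan=[[[0,0.1,0.4,0,0,0],[0,0.1,0.8,0,0,0],[0,0.1,1.2,0,0,0],[0,0.1,1.2,0,0,0],[0,0.1,1.2,0,0,0],[0,0.1,1.2,0,0,0],[0,0.1,1.2,0,0,0],[0,0.1,1.2,0,0,0]]])

```text
t: 7.33
tool_pos: [0.5457, 0.0332, 0.267]
tool_rot: [1.949, 2.463, 0.0]
contact_force: [-0.3, 0.4, -2.3]
opening: 0.0131
grip_force: 49.7
```

```bash
python3 look.py w9|grep -v '^140\|^150'
```

```text
0 1000 [-20.1  20.5] -10.8 -9.5 z 226.2
20 1044 [-20.1  20.5] -10.7 11.1 z 226.2
40 1146 [-20.1  20.5] -10.7 11.1 z 226.2
60 1233 [-20.   20.5] -10.6 11.2 z 226.2
80 1359 [-20.1  20.5] -10.7 11.2 z 226.2
100 1497 [-20.   20.5] -10.7 11.2 z 226.2
120 476 [-20.1  20.3] -10.7 11.3 z 226.2
205 975 [[-0.9, -11.3, 206.5], [12.4, -0.9, 211.9], [21.1, 11.2, 225.8]]
7.3333 [0.54572957 0.03319536 0.26700291] [-0.28604848  0.35712352 -2.34993403] 13.294201509088905
```

Request:
arm_command(plan=[[[0,-0.02,0.2,0,0,0],[0,-0.02,0.4,0,0,0],[0,-0.02,0.6,0,0,0],[0,-0.02,0.8,0,0,0],[0,-0.02,0.8,0,0,0],[0,-0.02,0.8,0,0,0]]])

```text
t: 7.88
tool_pos: [0.5453, 0.0332, 0.2584]
tool_rot: [-1.949, -2.463, 0.001]
contact_force: [0.6, -0.8, -1.5]
opening: 0.0133
grip_force: 49.7
```

Request:
arm_command(plan=[[[0,0,0.2,0,0,0],[0,0,0.4,0,0,0],[0,0,0.6,0,0,0],[0,0,0.6,0,0,0],[0,0,0.6,0,0,0]]])

```text
t: 8.3
tool_pos: [0.5453, 0.0332, 0.2525]
tool_rot: [-1.949, -2.463, 0.001]
contact_force: [-0.3, 0.2, -1.6]
opening: 0.013
grip_force: 49.7
```

Request:
arm_command(plan=[[[0,0,0.15,0,0,0],[0,0,0.3,0,0,0],[0,0,0.45,0,0,0],[0,0,0.6,0,0,0],[0,0,0.6,0,0,0],[0,0,0.6,0,0,0]]])

```text
t: 8.8
tool_pos: [0.546, 0.0331, 0.2489]
tool_rot: [1.949, 2.463, 0.0]
contact_force: [-4.3, -0.2, 9.3]
opening: 0.0131
grip_force: 51.3
```

Request:
arm_command(plan=[[[0,0,0.15,0,0,0],[0,0,0.3,0,0,0],[0,0,0.45,0,0,0],[0,0,0.5,0,0,0],[0,0,0.5,0,0,0],[0,0,0.5,0,0,0],[0,0,0.5,0,0,0]]])

```text
t: 9.38
tool_pos: [0.5462, 0.0331, 0.2447]
tool_rot: [1.949, 2.463, 0.0]
contact_force: [-4.5, 0.3, 12.4]
opening: 0.0135
grip_force: 51.8
```

```bash
python3 look.py w10; python3 -c "
from h import *
print(get_obs()['q'].round(3))"
```

```text
0 1250 [-20.6  20. ] -11.2 -4.4 z 203.9
20 1302 [-20.6  20. ] -11.2 10.7 z 203.9
40 1438 [-20.5  20. ] -11.2 10.7 z 203.8
60 1580 [-20.6  20.1] -11.1 10.7 z 203.8
80 1766 [-20.5  20.1] -11.1 10.7 z 203.8
100 1952 [-20.5  20.1] -11.1 10.7 z 203.8
140 3196 [[-14.6, -10.5, 140.5], [6.7, 0.2, 145.7], [20.4, 10.5, 149.4]]
150 934 [[11.1, -11.2, 150.1], [20.0, -0.2, 158.6], [20.8, 11.3, 169.3]]
205 1058 [[-1.9, -11.3, 205.4], [12.5, -0.9, 211.5], [31.8, 10.8, 222.2]]
9.3833 [0.54618184 0.03313278 0.24465174] [-4.48968923  0.28360576 12.36392097] 13.303992291197524
[-0.075  0.024  1.924 -0.     1.193 -0.308]
```

Request:
arm_command(plan=[[[0,-0.06,0.1,0,0,0],[0,-0.06,0.2,0,0,0],[0,-0.06,0.3,0,0,0],[0,-0.06,0.4,0,0,0],[0,-0.06,0.4,0,0,0],[0,-0.06,0.4,0,0,0],[0,-0.06,0.4,0,0,0]]])

```text
t: 10.02
tool_pos: [0.5459, 0.0331, 0.2414]
tool_rot: [1.948, 2.463, 0.002]
contact_force: [-6.1, 0.3, 15.0]
opening: 0.0131
grip_force: 52.1
```

```bash
python3 look.py w11|grep -v '^140\|^150\|^[468]0'
```

```text
0 1253 [-20.5  20.1] -11.2 -3.8 z 200.6
20 1342 [-20.6  20.1] -11.1 10.7 z 200.5
100 1937 [-20.5  20.1] -11.0 10.8 z 200.5
205 1007 [[0.0, -11.3, 205.4], [12.5, -1.0, 211.6], [25.6, 10.8, 222.0]]
10.0167 [0.54594645 0.03306525 0.24138027] [-6.09422033  0.30148184 15.04626148] 13.303341222058334
```

Base fully under the lips (about 22 mm down, 15 N spring). Turning clockwise about the nut's axis.

Request:
arm_command(plan=[[[0,-0.02,0,0,0,0.087],[0.01,-0.05,0,0,0,0.175],[0.02,-0.07,0,0,0,0.262],[0.03,-0.09,0,0,0,0.349],[0.04,-0.12,0,0,0,0.436],[0.05,-0.14,0,0,0,0.524],[0.06,-0.15,0,0,0,0.611],[0.08,-0.17,0,0,0,0.698],[0.09,-0.19,0,0,0,0.785],[0.11,-0.2,0,0,0,0.873],[0.13,-0.22,0,0,0,0.96],[0.15,-0.23,0,0,0,1.047]]])

```text
t: 11.07
tool_pos: [0.5445, 0.0338, 0.2424]
tool_rot: [2.919, 1.152, 0.01]
contact_force: [-2.5, -0.3, 14.7]
opening: 0.0133
grip_force: 52.1
```

```bash
python3 -c "
from h import *
o=get_obs();print(o['wrist_torque'],o['q']);go(o['tool_pos'],-76.7)"
```

```text
[-0.00103455  0.47849638  0.11480979] [-7.43692825e-02  2.15442840e-02  1.93053229e+00 -1.51674017e-04
  1.18226491e+00  7.44642086e-01]
row [0. 0. 0.] [ 0.004 -0.006  0.52 ] q [-0.07  0.02  1.93 -0.    1.18  0.74] t 11.0667 F [-2.5 -0.3 14.7]
```

Request:
arm_command(plan=[[[0,-0.02,0,0,0,0.09],[0.01,-0.04,0,0,0,0.18],[0.02,-0.07,0,0,0,0.27],[0.02,-0.09,0,0,0,0.36],[0.03,-0.11,0,0,0,0.44],[0.03,-0.13,0,0,0,0.522],[0.03,-0.13,0,0,0,0.522],[0.03,-0.13,0,0,0,0.522],[0.03,-0.13,0,0,0,0.522]]])

```text
t: 11.82
tool_pos: [0.5434, 0.0351, 0.242]
tool_rot: [3.12, 0.366, 0.008]
contact_force: [-3.4, 1.1, 14.9]
opening: 0.0131
grip_force: 52.1
```

```bash
python3 - <<'E'
from h import *
o=get_obs();c=calibration('wrist');im,d=get_image('wrist');cv2.imwrite('pics/w12.png',im)
P=pts('wrist',d,c);Q=Ro.from_rotvec(o['tool_rot']).inv().apply((P-o['tool_pos']).reshape(-1,3)).reshape(P.shape)*1000
np.save('Q12.npy',Q);np.save('P12.npy',P)
print(o['wrist_torque']);go(o['tool_pos'],-76.7)
m=(P[...,2]>.036)&(P[...,2]<.047);q=Q[m]
for y in range(-120,121,20):
    k=(q[:,1]>y)&(q[:,1]<y+20)&(abs(q[:,0])<40)
    if k.sum()>50:
        x=np.sort(q[k,0]); g=np.diff(x); i=g[len(g)//10:-len(g)//10].argmax()+len(g)//10
        print(y,k.sum(),np.percentile(x,[1,99]).round(1),x[i].round(1),x[i+1].round(1),np.median(q[k,2]).round(1))
m=(Q[...,2]>152)&(Q[...,2]<166)&(abs(Q[...,1])<6)&(abs(Q[...,0]-18)<8);print('grip front',m.sum(),np.median(Q[m],0))
E
```

```text
[ 0.19327774  0.79591643 -0.03621171]
row [ 0. -0. -0.] [ 0.001 -0.005  0.002] q [-0.07  0.02  1.93  0.    1.18  1.26] t 11.8667 F [-4.2  0.6 14.8]
-120 1333 [-18.4  22.4] -8.7 12.6 201.3
-100 1338 [-18.5  22.3] -8.7 12.6 201.3
-80 1342 [-18.6  22.3] -8.6 12.4 201.3
-60 1335 [-18.7  22.2] -8.7 12.7 201.4
-40 1122 [-18.4  22.2] -8.7 12.5 201.4
-20 709 [ 7.9 22.1] 18.8 18.9 201.4
0 704 [ 7.8 22.1] 20.5 20.6 201.5
20 1139 [-18.6  22.1] -9.1 12.5 201.5
40 1326 [-18.7  22. ] -9.1 12.4 201.4
60 1318 [-18.9  21.9] -9.0 12.1 201.5
80 795 [-19.   21.9] -9.2 11.9 201.5
grip front 361 [2.02575847e+01 4.25451291e-02 1.58516391e+02]
```

View pics/w12.png

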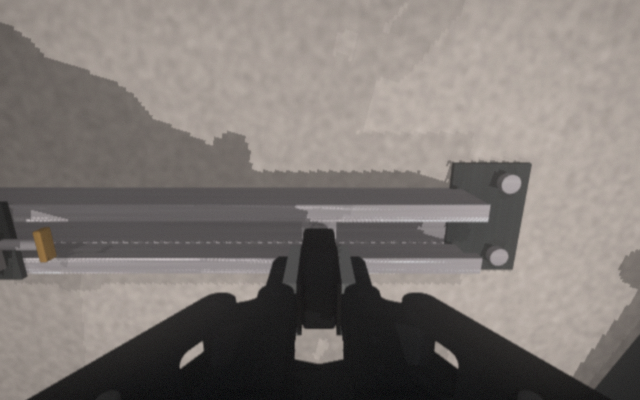

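The nut has turned and now lies across the slot. The brass pin face is at (43,245), which is tool -y. I'll measure the pin, shift 0.5 mm sideways and let the nut rise into the lips.

```bash
python3 - <<'E'
from h import *
im=cv2.imread('pics/w12.png');Q=np.load('Q12.npy');P=np.load('P12.npy')
h=cv2.cvtColor(im,cv2.COLOR_BGR2HSV);m=(h[...,1]>110)&(h[...,0]>8)&(h[...,0]<28);m[:200]=0;m[300:]=0;m[:,100:]=0
v,u=np.where(m);print(m.sum(),u.min(),u.max(),v.min(),v.max())
print(np.percentile(Q[m],[2,10,25,50,75,90,98],axis=0).round(1))
print(np.percentile(P[m],[2,50,98],axis=0).round(4))
E
```

```text
509 33 55 228 261
[[  -5.7 -149.1  189.7]
 [  -4.3 -148.   190.2]
 [  -1.7 -146.9  190.8]
 [   2.5 -146.   192.1]
 [   6.8 -145.6  194.6]
 [   9.2 -145.2  196.2]
 [  10.5 -144.8  197.2]]
[[0.5046 0.1755 0.0447]
 [0.5128 0.178  0.0498]
 [0.5207 0.1813 0.0522]]
```

Request:
arm_command(plan=[[[-0.05,0,0,0,0,0],[-0.05,0,-0.1,0,0,0],[-0.05,0,-0.2,0,0,0],[-0.05,0,-0.3,0,0,0],[-0.05,0,-0.3,0,0,0],[-0.05,0,-0.3,0,0,0]]])

```text
t: 12.37
tool_pos: [0.543, 0.0351, 0.2449]
tool_rot: [3.12, 0.366, 0.01]
contact_force: [-2.4, 0.9, 12.1]
opening: 0.0131
grip_force: 51.7
```

Request:
arm_command(plan=[[[0,0,-0.1,0,0,0],[0,0,-0.15,0,0,0],[0,0,-0.2,0,0,0],[0,0,-0.2,0,0,0],[0,0,-0.2,0,0,0]]])

```text
t: 12.78
tool_pos: [0.5429, 0.035, 0.2466]
tool_rot: [3.12, 0.366, 0.01]
contact_force: [-1.4, 1.8, 10.6]
opening: 0.0129
grip_force: 51.6
```

Request:
arm_command(plan=[[[0,0,-0.1,0,0,0],[0,0,-0.1,0,0,0],[0,0,-0.1,0,0,0],[0,0,-0.1,0,0,0]]])

```text
t: 13.12
tool_pos: [0.5428, 0.035, 0.2469]
tool_rot: [3.12, 0.366, 0.01]
contact_force: [0.2, 2.1, 7.6]
opening: 0.0133
grip_force: 51.0
```

Height and force show that the lips are home in the grooves. Now I'll slide towards the stop.

Request:
arm_command(plan=[[[0,-0.4,0,0,0,0],[0,-1.2,0,0,0,0],[0,-2.0,0,0,0,0],[0,-2.8,0,0,0,0],[0.01,-3.6,0,0,0,0],[0.01,-4.4,0,0,0,0],[0.01,-5.2,0,0,0,0],[0.01,-6.0,0,0,0,0],[0.02,-6.8,0,0,0,0],[0.02,-7.6,0,0,0,0],[0.02,-8.2,0,0,0,0],[0.02,-8.4,0,0,0,0]]])

```text
t: 14.12
tool_pos: [0.5238, 0.1155, 0.2469]
tool_rot: [3.112, 0.368, 0.011]
contact_force: [3.8, -10.0, 6.5]
opening: 0.0132
grip_force: 51.5
```

Request:
arm_command(plan=[[[0,-0.5,0,0,0,0],[0,-1.0,0,0,0,0],[0,-1.5,0,0,0,0],[0,-2.0,0,0,0,0],[0.01,-2.5,0,0,0,0],[0.01,-3.0,0,0,0,0],[0.01,-3.5,0,0,0,0],[0.01,-4.0,0,0,0,0],[0.01,-4.2,0,0,0,0],[0.01,-4.2,0,0,0,0],[0.01,-4.2,0,0,0,0]]])

```text
t: 15.03
tool_pos: [0.5143, 0.1563, 0.2469]
tool_rot: [3.113, 0.367, 0.01]
contact_force: [1.1, -8.7, 7.6]
opening: 0.0129
grip_force: 51.6
```

```bash
cat > look2.py <<'E'
from h import *
import sys
o=get_obs();c=calibration('wrist');im,d=get_image('wrist');cv2.imwrite(f'pics/{sys.argv[1]}.png',im)
P=pts('wrist',d,c);Q=Ro.from_rotvec(o['tool_rot']).inv().apply((P-o['tool_pos']).reshape(-1,3)).reshape(P.shape)*1000
print(o['t'],o['tool_pos'],o['contact_force'],o['wrist_torque']);go(o['tool_pos'],-76.7)
m=(P[...,2]>.036)&(P[...,2]<.047);q=Q[m]
for y in range(-120,121,20):
    k=(q[:,1]>y)&(q[:,1]<y+20)&(abs(q[:,0])<40)
    if k.sum()>200: print(y,np.percentile(q[k,0],[1,99]).round(1),np.median(q[k,2]).round(1))
h=cv2.cvtColor(im,cv2.COLOR_BGR2HSV);m=(h[...,1]>110)&(h[...,0]>8)&(h[...,0]<28)&(abs(Q[...,1])<60)&(abs(Q[...,2]-194)<8)
v,u=np.where(m);print(m.sum())
if m.sum(): print(u.min(),u.max(),v.min(),v.max(),np.percentile(Q[m],[2,10,50,90,98],axis=0).round(1))
E
python3 look2.py w13
```

```text
15.0333 [0.51425082 0.15630064 0.24687648] [ 1.10039642 -8.71686285  7.56207217] [-2.00428491 -0.30846879 -0.05748588]
row [-0. -0. -0.] [ 0.007 -0.006  0.003] q [ 0.16 -0.    1.95 -0.01  1.19  1.5 ] t 15.0833 F [ 1.7 -8.4  8. ]
-120 [-18.   22.6] 205.6
-100 [-18.1  22.7] 205.6
-80 [-20.   24.5] 202.0
-60 [-20.   24.4] 202.0
-40 [-18.2  22.5] 206.0
-20 [-9.3 22.5] 206.3
0 [-9.6 22.3] 206.5
20 [-18.7  22.2] 206.5
40 [-18.8  22.1] 206.6
60 [-19.   22.1] 206.7
80 [-19.  22.] 206.9
100 [-19.1  21.9] 207.1
120 [-19.3  21.9] 207.2
186
272 278 225 257 [[ -5.6 -25.6 194.1]
 [ -4.3 -25.3 194.6]
 [  3.  -23.8 195.6]
 [  9.9 -22.7 196.4]
 [ 10.8 -22.4 198.4]]
```

Request:
arm_command(plan=[[[0,-0.2,0,0,0,0],[0,-0.4,0,0,0,0],[0,-0.6,0,0,0,0],[0,-0.8,0,0,0,0],[0,-1.0,0,0,0,0],[0,-1.2,0,0,0,0],[0,-1.2,0,0,0,0],[0,-1.2,0,0,0,0],[0,-1.2,0,0,0,0]]])

```text
t: 15.83
tool_pos: [0.5115, 0.1678, 0.2469]
tool_rot: [3.113, 0.367, 0.01]
contact_force: [1.1, -9.8, 8.7]
opening: 0.0134
grip_force: 51.6
```

```bash
cat >> look2.py <<'E'
U=np.array([-.230,.973,0]);s=P@U*1000
print('tool s',o['tool_pos']@U*1000,'brass s',np.percentile(s[m],[2,10,50,90,98]).round(1),'row mid',)
b=(P[...,2]>.054)&(P[...,2]<.064)&(s>150)&(s<260)&(np.abs(Q[...,0]-2)<24)&(Q[...,1]<-14)
print('block s',b.sum(),np.percentile(s[b],[1,3,10,50]).round(1))
x0,y0=u.mean(),v.mean();cv2.imwrite(f'pics/c_{sys.argv[1]}.png',cv2.resize(im[180:290,170:370],(800,440),interpolation=cv2.INTER_CUBIC))
E
python3 look2.py w14
```

```text
15.8333 [0.51152239 0.16782898 0.24686032] [ 1.11848406 -9.7660431   8.73772449] [-2.15694517 -0.36771497 -0.04887005]
row [-0. -0.  0.] [ 0.008 -0.006  0.002] q [ 0.18 -0.    1.94 -0.01  1.19  1.52] t 15.8833 F [ 2.4 -8.7  8.5]
-100 [-18.2  22.7] 205.6
-80 [-19.   23.8] 205.6
-60 [-20.3  24.5] 201.8
-40 [-19.5  24.1] 202.7
-20 [-9.4 22.5] 206.2
0 [-9.7 22.3] 206.5
20 [-18.7  22.2] 206.5
40 [-18.8  22.1] 206.6
60 [-19.   22.1] 206.8
80 [-19.  22.] 206.9
100 [-19.2  22. ] 207.1
120 [-19.3  21.9] 207.2
110
294 299 225 244 [[  1.4 -13.7 194.3]
 [  2.1 -13.7 194.9]
 [  6.6 -12.2 195.7]
 [ 10.4 -11.1 196.8]
 [ 10.8 -11.  198.8]]
tool s 45.647450581266575 brass s [55.2 55.2 56.4 57.8 57.9] row midTraceback (most recent call last):
  File "look2.py", line 16, in <module>
    print('block s',b.sum(),np.percentile(s[b],[1,3,10,50]).round(1))
                            ~~~~~~~~~~~~~^^^^^^^^^^^^^^^^^^
    return _quantile_unchecked(
        a, q, axis, out, overwrite_input, method, keepdims, weights)
    return _ureduce(a,
                    func=_quantile_ureduce_func,
    ...<5 lines>...
                    overwrite_input=overwrite_input,
                    method=method)
    r = func(a, **kwargs)
    result = _quantile(arr,
                       quantiles=q,
    ...<2 lines>...
                       out=out,
                       weights=wgt)
    slices_having_nans = np.isnan(arr[-1, ...])
                                  ~~~^^^^^^^^^
IndexError: index -1 is out of bounds for axis 0 with size 0
```

Request:
arm_command(plan=[[[0,-0.1,0,0,0,0],[0,-0.2,0,0,0,0],[0,-0.3,0,0,0,0],[0,-0.3,0,0,0,0],[0,-0.3,0,0,0,0],[0,-0.3,0,0,0,0]]])

```text
t: 16.38
tool_pos: [0.5109, 0.1706, 0.2469]
tool_rot: [3.113, 0.367, 0.01]
contact_force: [1.0, -9.4, 8.4]
opening: 0.0133
grip_force: 51.7
```

Request:
arm_command(plan=[[[0,-0.1,0,0,0,0],[0,-0.2,0,0,0,0],[0,-0.2,0,0,0,0],[0,-0.2,0,0,0,0],[0,-0.2,0,0,0,0]]])

```text
t: 16.8
tool_pos: [0.5104, 0.1725, 0.2469]
tool_rot: [3.112, 0.367, 0.01]
contact_force: [2.1, -8.9, 8.2]
opening: 0.0135
grip_force: 51.7
```

Request:
arm_command(plan=[[[0,-0.1,0,0,0,0],[0,-0.2,0,0,0,0],[0,-0.2,0,0,0,0],[0,-0.2,0,0,0,0],[0,-0.2,0,0,0,0]]])

```text
t: 17.22
tool_pos: [0.5101, 0.1741, 0.2469]
tool_rot: [3.111, 0.367, 0.01]
contact_force: [1.8, -13.2, 8.0]
opening: 0.0133
grip_force: 51.9
```

```bash
sed -i 's/(s>150)&(s<260)/(s>40)\&(s<180)/; s/^x0,y0.*;cv2/cv2/' look2.py; python3 look2.py w15 | grep -v '^[-0-9]*0 \['
```

```text
17.2167 [0.51007854 0.17406973 0.24686474] [  1.81260201 -13.20033489   7.95747742] [-2.77551151 -0.46355339 -0.04141348]
row [ 0. -0. -0.] [ 0.01  -0.005  0.003] q [ 0.19  0.    1.94 -0.01  1.19  1.53] t 17.2667 F [  2.3 -11.9   8.2]
18
303 307 226 233 [[  7.7  -8.9 195.2]
 [  8.5  -8.9 195.4]
 [ 10.3  -8.3 196.2]
 [ 11.   -7.3 197.1]
 [ 11.1  -6.9 197.4]]
tool s 52.051781777108594 brass s [57.1 57.4 58.5 59.  59.1] row mid
block s 2494 [82.7 83.  84.6 94. ]
```

Request:
arm_command(plan=[[[0,-0.1,0,0,0,0],[0,-0.2,0,0,0,0],[0,-0.3,0,0,0,0],[0,-0.4,0,0,0,0],[0,-0.45,0,0,0,0],[0,-0.45,0,0,0,0],[0,-0.45,0,0,0,0],[0,-0.45,0,0,0,0]]])

```text
t: 17.93
tool_pos: [0.5091, 0.1783, 0.2469]
tool_rot: [3.11, 0.367, 0.01]
contact_force: [2.4, -12.8, 8.4]
opening: 0.0132
grip_force: 51.9
```

```bash
python3 look2.py w16 | grep -v '^[-0-9]*0 \['
```

```text
17.9333 [0.5090896  0.17826252 0.24685714] [  2.38222905 -12.82057272   8.37496598] [-3.01660616 -0.54591154 -0.09637213]
row [-0. -0. -0.] [ 0.01  -0.005  0.003] q [ 0.2   0.    1.94 -0.01  1.19  1.54] t 17.9833 F [  1.4 -12.9   8.2]
13
303 307 225 230 [[  9.2  -8.9 195.4]
 [  9.7  -8.8 195.7]
 [ 10.5  -7.9 196.5]
 [ 10.9  -6.9 198.9]
 [ 11.2  -6.8 199.4]]
tool s 56.358823677683546 brass s [61.1 61.2 62.2 63.2 63.2] row mid
block s 2491 [82.7 83.1 84.7 94.1]
```

The pin is in by about 5-6 mm. Before opening I'll relax the preload.

Request:
arm_command(plan=[[[0,0.1,-0.1,0,0,0],[0,0.2,-0.2,0,0,0],[0,0.2,-0.2,0,0,0],[0,0.2,-0.2,0,0,0],[0,0.2,-0.2,0,0,0]]])

```text
t: 18.4
tool_pos: [0.509, 0.177, 0.247]
tool_rot: [3.114, 0.366, 0.011]
contact_force: [6.3, -7.8, -1.9]
opening: 0.0127
grip_force: 50.0
```

```bash
python3 look2.py w17 | grep -v '^[-0-9]*0 \['
```

```text
18.4 [0.5090286  0.17700926 0.24701015] [ 6.29343921 -7.80889967 -1.94619865] [-1.74368459 -1.2521082  -0.04100633]
row [-0.  0.  0.] [ 0.007 -0.006  0.002] q [ 0.2   0.    1.94 -0.01  1.19  1.54] t 18.45 F [ 6.5 -7.9 -1.3]
20
303 307 225 232 [[  8.6  -8.9 193.9]
 [  9.2  -8.9 195.5]
 [ 10.6  -8.3 196.7]
 [ 11.   -7.3 199.2]
 [ 11.1  -7.  199.3]]
tool s 55.153431511026426 brass s [60.8 61.1 62.2 62.7 62.7] row mid
block s 2466 [82.7 83.  84.6 94. ]
```

Request:
arm_command(plan=[[[0.05,0.1,0,0,0,0],[0.1,0.2,0,0,0,0],[0.1,0.2,0,0,0,0],[0.1,0.2,0,0,0,0]]])

```text
t: 18.78
tool_pos: [0.5099, 0.176, 0.247]
tool_rot: [3.117, 0.366, 0.006]
contact_force: [2.9, -4.1, 1.6]
opening: 0.0131
grip_force: 50.3
```

```bash
python3 look2.py w18 | grep -v '^[-0-9]*0 \['
```

```text
18.7833 [0.50985866 0.17603031 0.24701258] [ 2.87791545 -4.10965712  1.60500682] [-1.19035723 -0.6632195  -0.07715014]
row [0. 0. 0.] [ 0.004 -0.004  0.002] q [ 0.2   0.    1.94 -0.    1.19  1.53] t 18.8333 F [ 3.4 -4.9  1.1]
24
302 307 225 234 [[  7.1  -9.5 195.3]
 [  8.2  -9.4 195.5]
 [ 10.4  -8.9 196.2]
 [ 11.   -7.3 198.1]
 [ 11.1  -6.7 199.1]]
tool s 54.00999845256788 brass s [60.  60.6 62.1 62.7 62.8] row mid
block s 2493 [82.7 83.1 84.7 94.1]
```

Brass has stayed put (62.1) and the forces are small. I'll open gently to about 45 mm.

Request:
arm_command(plan=[[[0.02,0.1,0,0,0,0],[0.02,0.1,0,0,0,0],[0.02,0.1,0,0,0,0]]], force=20)

```text
t: 19.08
tool_pos: [0.51, 0.1756, 0.247]
tool_rot: [3.119, 0.366, 0.005]
contact_force: [3.6, -5.7, 3.7]
opening: 0.0133
grip_force: 50.5
```

Request:
arm_command(plan=[[[0,0,0,0,0,0],[0,0,0,0,0,0],[0,0,0,0,0,0],[0,0,0,0,0,0],[0,0,0,0,0,0],[0,0,0,0,0,0]]], gripper=0)

```text
t: 19.58
tool_pos: [0.5088, 0.176, 0.2454]
tool_rot: [-3.12, -0.367, 0.001]
contact_force: [-0.0, -0.5, 0.1]
opening: 0.0424
grip_force: 0.0
```

Request:
arm_command(plan=[[[0,0,-0.5,0,0,0],[0,0,-2,0,0,0],[0,0,-4,0,0,0],[0,0,-7,0,0,0],[0,0,-10,0,0,0],[0,0,-12,0,0,0],[0,0,-12,0,0,0],[0,0,-12,0,0,0],[0,0,-12,0,0,0]]])

```text
t: 20.33
tool_pos: [0.5087, 0.1758, 0.3649]
tool_rot: [3.12, 0.366, -0.002]
contact_force: [0.2, 0.5, -1.3]
opening: 0.043
grip_force: 0.0
```

```bash
python3 - <<'E'
from h import *
U=np.array([-.230,.973,0]);V=np.array([.973,.230,0])
o=get_obs();c=calibration('wrist');im,d=get_image('wrist');P=pts('wrist',d,c);s=P@U*1000;w=P@V*1000
h=cv2.cvtColor(im,cv2.COLOR_BGR2HSV);k=(P[...,2]>.04)&(P[...,2]<.057)&(s>40)&(s<75)&(abs(w-538)<25)
m=(h[...,1]>100)&(h[...,0]>8)&(h[...,0]<28)&k
print('brass',m.sum(),np.percentile(s[m],[2,10,50,90,98]).round(1) if m.sum() else '')
g=(P[...,2]>.094)&(P[...,2]<.108)&(s>20)&(s<100)
r=cv2.minAreaRect(np.stack([s[g],w[g]],1).astype(np.float32));print('grip top',g.sum(),r,np.median(P[g][:,2]))
q=(P[...,2]>.037)&(P[...,2]<.046)&(s>-100)&(s<30);print('chan w',np.percentile(w[q&(abs(w-538)<30)],[1,99]))
b=(P[...,2]>.054)&(P[...,2]<.064)&(s>70)&(s<180);print('block',np.percentile(s[b],[1,3,10]).round(1))
v,u=np.where(g);cu,cv_=int(u.mean()),int(v.mean());print(cu,cv_,o['t'],o['tool_pos'])
w1=im[max(0,cv_-75):cv_+75,max(0,cu-120):cu+80]
sd,_=get_image('side');s2=sd[150:210,215:295]
cv2.imwrite('pics/fin.png',np.hstack([cv2.resize(w1,(400,300),interpolation=2),cv2.resize(s2,(400,300),interpolation=2)]))
E
```

```text
brass 12 [61.3 61.3 61.4 62.3 62.3]
grip top 896 ((52.9538459777832, 540.3919677734375), (35.499568939208984, 13.600064277648926), 89.50721740722656) 0.10115485227711075
chan w [519.04804516 559.85472929]
block [82.8 83.2 84.9]
320 200 20.3333 [0.50874697 0.17584795 0.36485057]
```

View pics/fin.png

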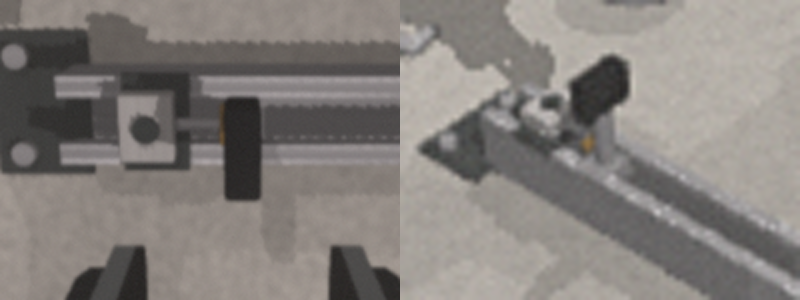

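The nut stands upright across the slot with its grip top at z = 101 mm, which matches the caught height. The pin rests against the stud and is pressed in about 5 mm. The fingers are well clear, so I'll hand it in.

```bash
python3 -c "
from station import *
print(finish_job())"
```

```text
the job is handed in; nothing more can be done
None
```

The job is handed in: the channel nut is caught under the channel's lips against the stop, with the pin pressed in about 5 mm (my camera estimates ran from about 4 to 6 mm) and the gripper clear, at about 20 s; nothing else was handled.

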